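# Slide the toadstool tile through the garden gateway

### The job

The glue under the toadstools is still wet, so without lifting the turf tile or touching its toadstools, push the tile along the board, through the narrow gateway between the two white posts and on into the garden, until its front edge lies flush against the grey kerb at the back. Leave all the other models, pots and tools where they are, and finish with the hand clear of everything.

Things in the scene. Friction and masses are not known exactly. Their poses are not given: they have to be found in the camera images.
- tile: Scenic tile: a flat rectangular block of brown soil topped with green turf, 70 (its x) x 60 (its y) x 16 high, about 170 g in all, loose, resting on the display board. Red toadstools stand on it. Origin: centre of its underside; z up. At the start its +y side faces roughly towards the gateway (within about 26 degrees). Its upright 16 mm edges are clear for pushing all round.
- toadstools: The three red-capped toadstools on the tile (one part with it): the big one at the middle, cap 34 across, top 50 above the tile's underside; two little ones, tops 35 above it. Nothing of them overhangs the outer 5 mm of the tile. Origin: centre of the tile's top face (16 above the tile's underside), axes as the tile's.
- board: Sandy-brown display board, 320 (its x) x 400 (its y) x 8 thick, fixed on the table; its top is flat. Origin: centre of its underside, on the table; z up. On its +y half is a small garden: a white picket fence 28 high along both sides (inner faces at x = +-80) and beside the posts, a grey kerb across its +y end (20 high, face at y = +125), and the gateway as its only opening.
- gateway (a point): Middle of the gateway, on the board's top face (8 above the table), axes as the board's. The gateway is the gap between two fixed round white posts, 18 in diameter, 40 high with ball tops up to 50, centred at x = +-48 of this point: the gap is 78 wide, so the tile passes with its 60 mm y side pointing through, 4 mm free on each side. The way in is along +y.
- home (a point): Where the centre of the tile's underside lies when it is home in the middle of the kerb: 65 past the gateway (+y), on the board's top face, axes as the board's. The tile's +y edge then touches the kerb. Sideways (x) the tile may lie anywhere along the kerb within the fence.
- loose_toadstool: single toadstool model on a round base 28 across, 40 high, standing loose on the board; origin at the centre of its underside
- stump: dark tree-stump model, 34 across, 26 high, loose on the board; origin at the centre of its underside
- bench_model: wooden bench model, 22 x 52 x 34 high, loose on the board beside the fence; origin at the centre of its underside
- pine_model: small pine-tree model, 32 across, 60 high, loose on the board beside the fence; origin at the centre of its underside
- paint_pot: small paint jar, 34 across, 45 high, on the table; origin at the centre of its underside
- glue_bottle: glue bottle, 40 across, 110 high, on the table; origin at the centre of its underside
- paint_brush: brush 170 long lying on the table; origin under its middle
- water_cup: open white cup, 64 across, 75 high, on the table; origin at the centre of its underside
There are look-alikes about, which are no part of the job. Leave any purple or yellow look-alike of the tile alone.

How it is judged:
On the way:
1. the tile is half-way through the gateway, lying flat between the two posts (y of tile in the frame of gateway between -0.02 and 0.03 m and x of tile in the frame of gateway between -0.01 and 0.01 m and z of tile in the frame of gateway below 0.004 m), for 0.05 s.
At the end, for the whole second after the job is handed in: The tile lies flat and still inside the garden with its front edge against the kerb: within 4 mm of touching and square to it within 5 degrees (y of tile in the frame of home between -0.004 and 0.003 m and x of tile in the frame of home between -0.047 and 0.047 m and z of tile in the frame of home below 0.003 m and angle between tile's own z axis and vertical below 0.05 rad and angle between the y axis of tile and the y axis of board, either way round below 0.09 rad and linear speed of tile below 0.01 m/s and angular speed of tile below 0.1 rad/s).
It fails at once if the tile is lifted (more than 7 mm off the board) or tipped by more than 11 degrees (z of tile in the frame of board above 0.015 m or angle between tile's own z axis and vertical above 0.2 rad).
It fails at once if the robot touches the toadstools on the tile (contact force between the arm and toadstools above 0.5 N).
It fails at once if another model, pot or tool is moved by more than 15 mm or knocked over (distance of any of loose_toadstool, stump, bench_model, pine_model, paint_pot, glue_bottle, paint_brush, water_cup from where it was at the start of the episode above 0.015 m or angle between any of loose_toadstool, stump, bench_model, pine_model, paint_pot, glue_bottle, water_cup's own z axis and vertical above 0.4 rad).
It also fails if it takes over 64 s, if anything falls off the work surface, if the arm or the gripper's body presses on something with over 40 N, if the wrist force passes 120 N, or if a joint passes its speed limit or range.

### The arm

A 6-joint arm with a two-finger parallel gripper is mounted at the origin on the work surface. World frame = base frame: x ahead of the robot, y to its left, z up, the work surface at z = 0. Lengths are in m, angles in rad, forces in N, time in s.
With the tool pointing down it reaches from about 0.375 to 0.975 m from the base axis. Payload 3.8 kg.
Tool frame: the origin (TCP) lies at the very end of the fingers, on their centre line; the grasp point (between the pads) lies 19 mm behind it; z points along the fingers, y is the direction in which the jaws open and shut (so a half turn about z gives the same grasp; the last joint's range is limited). The gripper opens to 85 mm and grips with 20 to 120 N. Pads are 22 mm wide; open, the fingers measure 114 mm over their backs; the gripper's body (76 mm by 85 mm) begins 54 mm behind the grasp point. The pads swing forward as they close: fully open they stand 13 mm farther back than shut.
Start: joints at [1.127, 0.264, 1.604, -0, 1.274, -0.037], TCP at [0.267, 0.62, 0.231] pointing down, gripper open.
Joint ranges: [-2.63, 2.63], [-0.94, 2.18], [0.31, 2.57], [-1.31, 4.45], [0, 2.66], [-2.55, 2.55]. Speed limits (rad/s): [2.57, 2.57, 3.14, 3.14, 3.14, 3.14].

### API

Orientations are given as a rotation vector (axis times angle).
In Python, from workcell import read_state, read_camera, camera_info, finish_job gives the robot as it stands. The module is installed in compiled form; this text tells all that it offers.
- The arm moves only by the tool play_rows, never from a script. Its argument "motion" is a list of rows, each a list of 5 numbers: the shift along the tool's x, y, z in units of 1000 mm (1.0 is 1000 mm), then the turn about the tool's z in units of 2 pi rad (1.0 is 2 pi rad), then the finger opening in mm, from 0 to 85.4. A call has 1 to 5 rows; each row shifts and turns the commanded pose from where the row before left it, along the tool's axes as they then stand; what a row does not reach is not made up. A row lasts 1/8 s, in which the tool goes at most 62.5 mm and 10.7 degrees, less where a joint would pass 70% of its speed; a pose out of reach is approached as far as the arm can. A call with a number of a shift or a turn outside -1 to 1 is refused whole. A call with a gripper value outside its range is refused whole. The fingers move at their own pace and stop on an object; "squeeze" is the grip in N (left out, the last holds). Time passes only in rows, so rows that do not move let the fingers close. It gives the time, the measured TCP pose, the force and the opening at its end, in the units of the state.
- read_state(): the state, without advancing time (a new reading comes with each control period).
- read_camera(name): name is "side" or "top"; returns the picture (420x560x3 uint8, red, green, blue); there is no depth.
- camera_info(name): a dict with "intrinsics" (3x3 intrinsics, pixels), "dist_coeffs" ([k1, k2, p1, p2, k3] as OpenCV has them; the pictures are not rectified), "pose" (4x4, takes a point from camera to world coordinates). Camera axes: x right, y down, z forward; pixel columns grow to the right and rows downward; lengths in m; the calibration is good to about 2 mm. A picture is of the moment at which its call begins. camera_info takes no time and is no camera call.
- finish_job(): hands the job in, once; it reports no verdict.
The state is a dict: "time": time; "q": joint angles; "joint_vel": joint speeds; "joint_torque": joint torques, N m; "tool_pos": TCP position; "tcp_rot": TCP orientation; "wrist_force": force on the tool from outside, world axes, zero at the start; "torque": the same for the moment, N m; "width": opening from 0.0 (shut) to 1.0 (fully open).
Only numpy, scipy, OpenCV 4.12 (cv2) and the standard library are available. Lean on these libraries where they do the work, as an engineer would, in place of code of your own. Each camera call takes 0.05 s, during which the arm holds its last target. There are 200 camera calls.

## Working session

There is one attempt and no reset: what is moved stays moved. The work goes in short steps, Python scripts to look and compute and a tool call to move; the robot and the scene stay as the last step left them, time stands still between calls to the robot, and variables do not carry over. Pictures are saved under pics/ and viewed, about 8 in all and at most 12, crops included, and the job is handed in when it is done.

Besides the shell and the picture viewer there is one more tool, called after ">>>" as name([rows], argument=value, ...), one row to a line, values as JSON. play_rows: Moves the arm, as the interface text tells. Shifts and turns lie within -1 to 1; 1 stands for 1000 mm of shift or 2 pi rad of turn. Its arguments: {"type":"object","properties":{"motion":{"type":"array","items":{"type":"array","items":{"type":"number"}}},"squeeze":{"type":"number"}},"required":["motion"]}

```bash
mkdir -p pics; python3 - <<'E'
from workcell import *
import cv2, numpy as np
print(read_state())
for n in ("top","side"):
    im=read_camera(n); cv2.imwrite(f"pics/{n}0.png",im[:,:,::-1]); 
    i=camera_info(n); print(n,np.round(i["intrinsics"],1).tolist(),i["dist_coeffs"],np.round(i["pose"],4).tolist())
E
```

```text
{'time': 0.0, 'q': array([ 1.12713932e+00,  2.64778499e-01,  1.60539559e+00,  1.83884880e-05,
        1.27369311e+00, -3.69033546e-02]), 'joint_vel': array([-0.00050214,  0.00048953, -0.0001228 ,  0.00109251, -0.0014859 ,
        0.00231763]), 'joint_torque': array([ 1.27406762e-03, -5.15137589e+01, -3.67300165e+01, -6.07495008e-05,
        1.33026016e-02, -1.01891752e-05]), 'tool_pos': array([0.26673052, 0.61925875, 0.22993329]), 'tcp_rot': array([-0.63442683, -3.07629437,  0.00346302]), 'wrist_force': array([ 0.60560144,  0.55355237, -0.02620226]), 'torque': array([-0.02760177, -0.02926557, -0.03751582]), 'width': 0.999877047288645}
top [[409.7, 0.0, 281.0], [0.0, 409.7, 209.9], [0.0, 0.0, 1.0]] [-0.10304248  0.          0.          0.          0.        ] [[-0.0051, -0.9836, 0.1802, 0.3269], [-1.0, 0.0039, -0.0071, 0.0087], [0.0063, -0.1803, -0.9836, 1.0711], [0.0, 0.0, 0.0, 1.0]]
side [[439.1, 0.0, 280.8], [0.0, 439.1, 205.1], [0.0, 0.0, 1.0]] [0.02577939 0.         0.         0.         0.        ] [[0.9806, -0.1349, 0.142, 0.3293], [-0.1954, -0.722, 0.6637, -0.7283], [0.013, -0.6786, -0.7344, 0.8658], [0.0, 0.0, 0.0, 1.0]]
```

View pics/top0.png

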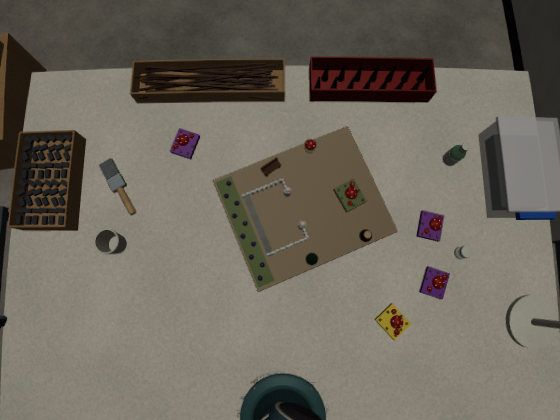

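View pics/side0.png

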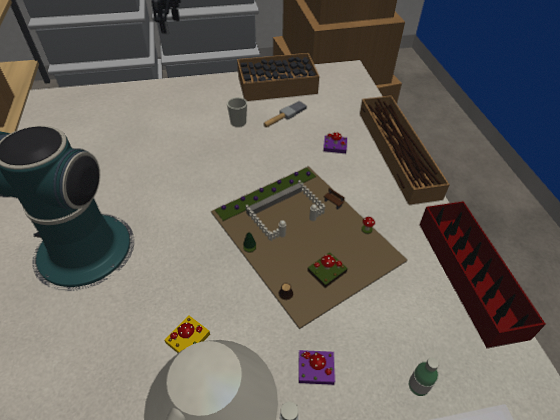

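The top view shows the board as a quadrilateral with corners at about (214,181), (348,128), (396,232) and (259,291). The tile is at (351,194), the posts at (287,190) and (304,228), and the kerb is on the left, so the gate's +y direction points to image left (world +y). The side view agrees. Next I'll rectify both views onto the board plane.

```bash
cat > h.py <<'E'
from workcell import *
import cv2, numpy as np
def proj(n,P):
    i=camera_info(n); T=np.linalg.inv(i["pose"])
    return cv2.projectPoints(np.asarray(P,float).reshape(-1,3),cv2.Rodrigues(T[:3,:3])[0],T[:3,3],i["intrinsics"],np.array(i["dist_coeffs"]))[0][:,0]
def ray(n,uv,z):
    i=camera_info(n); T=i["pose"]
    p=cv2.undistortPoints(np.asarray(uv,float).reshape(-1,1,2),i["intrinsics"],np.array(i["dist_coeffs"]))[:,0]
    d=np.c_[p,np.ones(len(p))]@T[:3,:3].T; s=(z-T[2,3])/d[:,2]
    return T[:3,3]+d*s[:,None]
def warp(n,im,z,o,ax,w,h,s):
    """board-like frame: origin o, yaw ax; image right=+x, up=+y, w x h m, s px/m, centred on o"""
    X,Y=np.meshgrid((np.arange(int(w*s))+.5)/s-w/2,h/2-(np.arange(int(h*s))+.5)/s)
    c,sn=np.cos(ax),np.sin(ax)
    uv=proj(n,np.stack([o[0]+c*X-sn*Y,o[1]+sn*X+c*Y,X*0+z],-1)).astype(np.float32).reshape(X.shape+(2,))
    return cv2.remap(im,uv[...,0].copy(),uv[...,1].copy(),cv2.INTER_CUBIC)
E
python3 - <<'E'
from h import *
im={n:cv2.imread(f"pics/{n}0.png") for n in("top","side")}
c=ray("top",[(214,181),(348,128),(396,232),(259,291)],.008)
print(np.round(c,4), [np.linalg.norm(c[i]-c[i-1]) for i in range(4)])
# y axis: from right edge (396,232),(348,128) to left edge
y=(c[0]+c[3]-c[1]-c[2])[:2]; yaw=np.arctan2(y[1],y[0])-np.pi/2; o=c.mean(0)
print("board",o,np.degrees(yaw))
np.save("b.npy",[o[0],o[1],yaw])
a=[warp(n,im[n],.008,o,yaw,.36,.46,1100) for n in("top","side")]
out=np.clip(np.hstack(a).astype(float)*2,0,255).astype(np.uint8)
cv2.imwrite("pics/w0.png",out); print(out.shape)
E
```

```text
[[ 0.6011  0.1802  0.008 ]
 [ 0.7508 -0.1851  0.008 ]
 [ 0.4612 -0.3021  0.008 ]
 [ 0.3112  0.0584  0.008 ]] [np.float64(0.3144385531058797), np.float64(0.39476997544504105), np.float64(0.31243087463406427), np.float64(0.39047334930769945)]
board [ 0.5310483  -0.06217444  0.008     ] 22.443137082897714
(506, 792, 3)
```

View pics/w0.png

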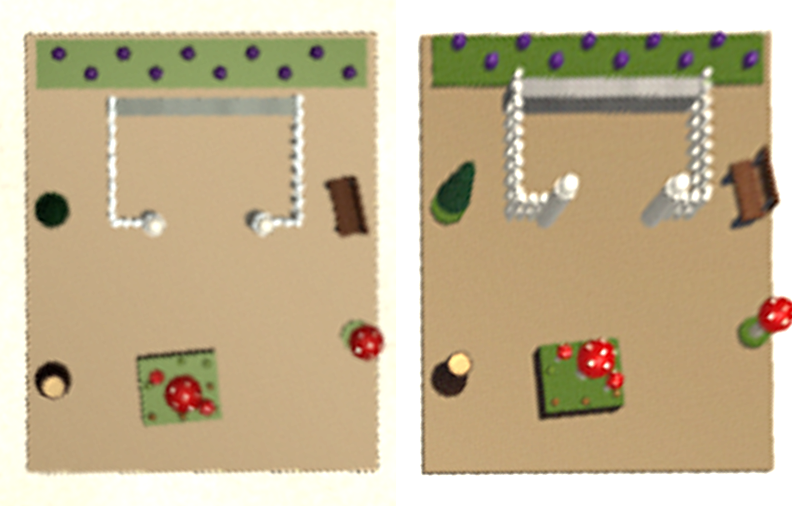

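The rectified views show the tile near warp px (178,388), yawed a few degrees. The board edges are at columns 27 and 378, and the posts at about (150,222) and (255,222). The stump, loose toadstool, bench and pine are well clear. Next I'll refine the poses by segmentation.

```bash
cat >> h.py <<'E'
S=2000
def rect(m,o,yaw,w,h):
    """largest blob -> (centre in world, yaw of its sides near 'yaw', sizes)"""
    c=max(cv2.findContours(m,cv2.RETR_EXTERNAL,cv2.CHAIN_APPROX_NONE)[0],key=cv2.contourArea)
    (cx,cy),(a,b),ang=cv2.minAreaRect(c); ang=-ang
    k=round(ang/90); 
    if k%2: a,b=b,a
    x,y=(cx+.5)/S-w/2,h/2-(cy+.5)/S; cs,sn=np.cos(yaw),np.sin(yaw)
    return np.array([o[0]+cs*x-sn*y,o[1]+sn*x+cs*y]),yaw+np.radians(ang-90*k),a/S,b/S
def tile(n,im,o,yaw,w=.2,z=.024):
    v=warp(n,im,z,o,yaw,w,w,S); hs=cv2.cvtColor(v,cv2.COLOR_BGR2HSV)
    g=((hs[...,0]>32)&(hs[...,0]<85)&(hs[...,1]>70)).astype(np.uint8)
    r=((hs[...,0]<8)|(hs[...,0]>172))&(hs[...,1]>150)
    g=cv2.morphologyEx(g,cv2.MORPH_OPEN,np.ones((9,9))); 
    m=cv2.morphologyEx(g,cv2.MORPH_CLOSE,np.ones((21,21)))
    return rect(m,o,yaw,w,w),v,m
def inb(b,p):
    d=np.array(p)-b[:2]; c,s=np.cos(b[2]),np.sin(b[2]); return np.array([c*d[0]+s*d[1],-s*d[0]+c*d[1]])
E
python3 - <<'E'
from h import *
im={n:cv2.imread(f"pics/{n}0.png") for n in("top","side")}
b0=np.load("b.npy"); o,yaw=b0[:2],b0[2]
for n in im:
    v=warp(n,im[n],.008,o,yaw,.36,.46,S); hs=cv2.cvtColor(v,cv2.COLOR_BGR2HSV)
    m=(hs[...,1]>62).astype(np.uint8); m=cv2.morphologyEx(m,cv2.MORPH_OPEN,np.ones((9,9))); m=cv2.morphologyEx(m,cv2.MORPH_OPEN,np.ones((151,151)))
    c,a,x,y=rect(m,o,yaw,.36,.46); print(n,"board",np.round(c,4),np.degrees(a).round(2),x,y)
    if n=="top": b=np.r_[c,a]; np.save("b.npy",b)
for n in im:
    t=o+np.array([0,0]); cs,sn=np.cos(yaw),np.sin(yaw); p=np.array([-.018,-.122]); t=o+[cs*p[0]-sn*p[1],sn*p[0]+cs*p[1]]
    (c,a,x,y),v,m=tile(n,im[n],t,yaw,.11); print(n,"tile",np.round(c,4),np.degrees(a-b[2]).round(2),x,y,"in board",inb(b,c).round(4))
    # white balls/fence tops at z .058/.008 by both cams
    cv2.imwrite(f"pics/t_{n}.png",np.hstack([v,v*m[...,None]]))
E
```

```text
top board [ 0.5676 -0.1409] 22.44 0.31699993896484374 0.22299996948242187
side board [ 0.5653 -0.1373] 22.44 0.3175 0.2335
top tile [ 0.5587 -0.1796] 5.44 0.06958987426757812 0.06060671615600586 in board [-0.023  -0.0324]
side tile [ 0.5587 -0.1805] 6.12 0.071181884765625 0.06138083648681641 in board [-0.0234 -0.0332]
```

```bash
python3 - <<'E'
from h import *
im={n:cv2.imread(f"pics/{n}0.png") for n in("top","side")}
o=np.array([.5310,-.0622]); yaw=np.radians(22.443)
for n in im:
    v=warp(n,im[n],.008,o,yaw,.36,.46,S); hs=cv2.cvtColor(v,cv2.COLOR_BGR2HSV)
    m=(hs[...,1]>62).astype(np.uint8)
    c=max(cv2.findContours(cv2.morphologyEx(m,cv2.MORPH_OPEN,np.ones((9,9))),cv2.RETR_EXTERNAL,cv2.CHAIN_APPROX_NONE)[0],key=cv2.contourArea)
    m=cv2.drawContours(m*0,[c],-1,1,-1); m=cv2.morphologyEx(m,cv2.MORPH_OPEN,np.ones((151,151)))
    c,a,x,y=rect(m,o,yaw,.36,.46); print(n,"board",np.round(c,4),np.degrees(a).round(2),x,y)
    if n=="top": b=np.r_[c,a]; np.save("b.npy",b)
print("tile in board",inb(b,[.5587,-.1796]))
# overlay the model on both images
cs,sn=np.cos(b[2]),np.sin(b[2])
def W(p): p=np.asarray(p,float); return np.c_[b[0]+cs*p[:,0]-sn*p[:,1],b[1]+sn*p[:,0]+cs*p[:,1],p[:,2]]
t=np.linspace(0,2*np.pi,60)
C=[]
for n in im:
    big=cv2.resize(np.clip(im[n].astype(float)*1.6,0,255).astype(np.uint8),None,fx=3.5,fy=3.5,interpolation=cv2.INTER_CUBIC)
    L=[W([(-.16,-.2,.008),(.16,-.2,.008),(.16,.2,.008),(-.16,.2,.008)]),W([(-.08,.125,.028),(.08,.125,.028)])]
    for s in(-.048,.048):
        L+= [W(np.c_[s+.009*np.cos(t),.03+.009*np.sin(t),0*t+z]) for z in(.008,.048)]
    for q in L: cv2.polylines(big,[np.round((proj(n,q)+.5)*3.5-.5).astype(int)],True,(255,0,255),1)
    u,w=(proj(n,[[b[0],b[1],.008]])[0]*3.5).astype(int); C.append(big[w-300:w+300,u-200 if n=="side" else u-250:][:,:395])
cv2.imwrite("pics/ov.png",np.hstack(C))
E
```

```text
top board [ 0.5339 -0.0606] 22.69 0.3173382873535156 0.3970006408691406
side board [ 0.536  -0.0677] 22.74 0.31761807250976565 0.3840130310058594
tile in board [-0.02303168 -0.11931483]
```

View pics/ov.png

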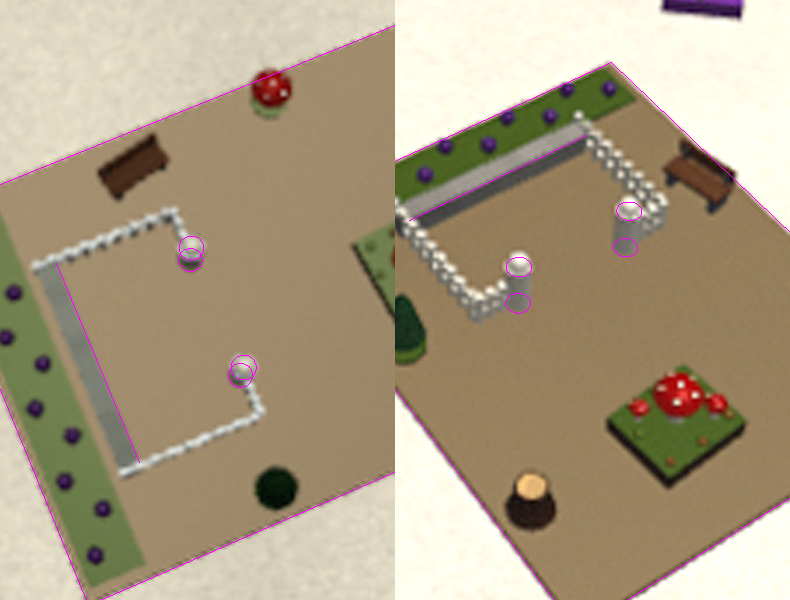

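The overlay fits: model edges, posts and kerb line up in both views, so the gateway is at board (0, 30 mm). The tile is at board (-23,-119) mm with yaw about +5.5°. My plan has two pushes:

1. Push the -x side with two fingers to centre and square the tile.
2. Push the -y side through the gateway.

```bash
cat >> h.py <<'E'
from scipy.spatial.transform import Rotation as Ro
def go(x,y,z,jaw):
    """remaining move to board-frame x,y, world z, tool-y direction jaw deg in board frame; tool units"""
    b=np.load("b.npy"); c,s=np.cos(b[2]),np.sin(b[2]); st=read_state(); R=Ro.from_rotvec(st["tcp_rot"]).as_matrix()
    d=np.array([b[0]+c*x-s*y,b[1]+s*x+c*y,z])-st["tool_pos"]
    yaw=np.degrees(np.arctan2(R[1,1],R[0,1])-b[2]); t=-((jaw-yaw+180)%360-180)
    print("t",round(st["time"],2),"tcp board",inb(b,st["tool_pos"][:2]).round(4),"z",st["tool_pos"][2].round(4),"yaw",yaw.round(2),"shift mm",(R.T@d*1000).round(1),"turn deg",round(t,2),"units",round(t/360,4),"F",(R.T@st["wrist_force"]).round(1),"w",round(st["width"],3),"tilt",R[2].round(3))
E
python3 -c "
from h import *
go(-.085,-.119,.15,-90)"
```

```text
t 0.1 tcp board [0.0158 0.7304] z 0.2301 yaw 44.0 shift mm [-540.9 -662.4   81.4] turn deg 134.0 units 0.3722 F [-0.1 -0.8  0.4] w 0.999 tilt [ 0.    -0.002 -1.   ]
```

>>> play_rows([
  [-0.027,-0.0331,0,0,20],
  [-0.027,-0.0331,0,0,20],
  [-0.027,-0.0331,0,0,20],
  [-0.027,-0.0331,0,0,20],
  [-0.027,-0.0331,0,0,20],
])

```text
time: 0.72
tool_pos: [0.3256, 0.4129, 0.2307]
tcp_rot: [-0.634, -3.077, 0.001]
wrist_force: [0.6, -0.2, 0.9]
width: 0.236
```

>>> play_rows([
  [-0.027,-0.0331,0,0,20],
  [-0.027,-0.0331,0,0,20],
  [-0.027,-0.0331,0,0,20],
  [-0.027,-0.0331,0,0,20],
  [-0.027,-0.0331,0,0,20],
])

```text
time: 1.35
tool_pos: [0.3839, 0.2076, 0.2309]
tcp_rot: [-0.634, -3.077, 0.0]
wrist_force: [1.4, 0.3, 0.8]
width: 0.234
```

>>> play_rows([
  [-0.027,-0.0331,0,0,20],
  [-0.027,-0.0331,0,0,20],
  [-0.027,-0.0331,0,0,20],
  [-0.027,-0.0331,0,0,20],
  [-0.027,-0.0331,0,0,20],
])

```text
time: 1.98
tool_pos: [0.4425, 0.0023, 0.231]
tcp_rot: [-0.635, -3.077, -0.0]
wrist_force: [0.6, 0.1, -0.1]
width: 0.235
```

>>> play_rows([
  [-0.027,-0.0331,0,0,20],
  [-0.027,-0.0331,0,0,20],
  [-0.027,-0.0331,0,0,20],
  [-0.027,-0.0331,0,0,20],
  [-0.027,-0.0331,0,0,20],
])

```text
time: 2.6
tool_pos: [0.501, -0.203, 0.2308]
tcp_rot: [-0.635, -3.076, -0.0]
wrist_force: [0.1, 0.5, -0.1]
width: 0.235
```

>>> play_rows([
  [0,0,0.016,0.0286,20],
  [0,0,0.016,0.0286,20],
  [0,0,0.016,0.0286,20],
  [0,0,0.016,0.0286,20],
  [0,0,0.016,0.0286,20],
])

```text
time: 3.22
tool_pos: [0.5006, -0.2016, 0.1503]
tcp_rot: [-1.915, -2.489, 0.0]
wrist_force: [-0.5, 0.8, 0.0]
width: 0.236
```

>>> play_rows([
  [0,0,0,0.0286,20],
  [0,0,0,0.0286,20],
  [0,0,0,0.0286,20],
  [0,0,0,0.0286,20],
  [0,0,0,0.0286,20],
])

```text
time: 3.85
tool_pos: [0.5006, -0.2015, 0.1507]
tcp_rot: [-2.806, -1.411, 0.001]
wrist_force: [0.5, 0.2, 0.0]
width: 0.233
```

>>> play_rows([
  [0,0,0,0.0286,20],
  [0,0,0,0.0286,20],
  [0,0,0,0.0286,20],
])

```text
time: 4.22
tool_pos: [0.5007, -0.2015, 0.1508]
tcp_rot: [-3.081, -0.613, 0.001]
wrist_force: [-0.4, 0.3, -0.9]
width: 0.237
```

```bash
python3 -c "
from h import *
go(-.085,-.119,.04,-90)"
```

```text
t 4.22 tcp board [-0.085  -0.1172] z 0.1508 yaw -90.18 shift mm [1.000e-01 1.900e+00 1.107e+02] turn deg -0.18 units -0.0005 F [-0.3 -0.5  0.9] w 0.237 tilt [-0.001 -0.001 -1.   ]
```

>>> play_rows([
  [0,0.002,0.037,0,20],
  [0,0,0.037,0,20],
  [0,0,0.037,0,20],
  [0,0,0.014,0,20],
  [0,0,0.008,0,20],
])

```text
time: 4.85
tool_pos: [0.5017, -0.2035, 0.0178]
tcp_rot: [-3.079, -0.622, 0.001]
wrist_force: [-0.2, 0.4, 0.5]
width: 0.237
```

>>> play_rows([
  [0,0,0.003,0,20],
  [0,0,0.003,0,20],
  [0,0,0,0,20],
])

```text
time: 5.22
tool_pos: [0.5024, -0.2038, 0.013]
tcp_rot: [3.079, 0.622, 0.002]
wrist_force: [-0.9, -0.2, -0.0]
width: 0.237
```

```bash
python3 - <<'E'
from h import *
go(-.046,-.119,.012,-90)
im=read_camera("side")[:,:,::-1]
u,v=proj("side",[read_state()["tool_pos"]])[0].astype(int)
c=np.clip(im[v-60:v+40,u-60:u+80].astype(float)*1.7,0,255).astype(np.uint8)
cv2.imwrite("pics/f1.png",cv2.resize(c,None,fx=5,fy=5,interpolation=cv2.INTER_CUBIC))
E
```

```text
t 5.22 tcp board [-0.0843 -0.1199] z 0.013 yaw -89.84 shift mm [38.3 -0.8  1. ] turn deg 0.16 units 0.0004 F [-1.  -0.2  0. ] w 0.237 tilt [ 0.001  0.001 -1.   ]
```

View pics/f1.png

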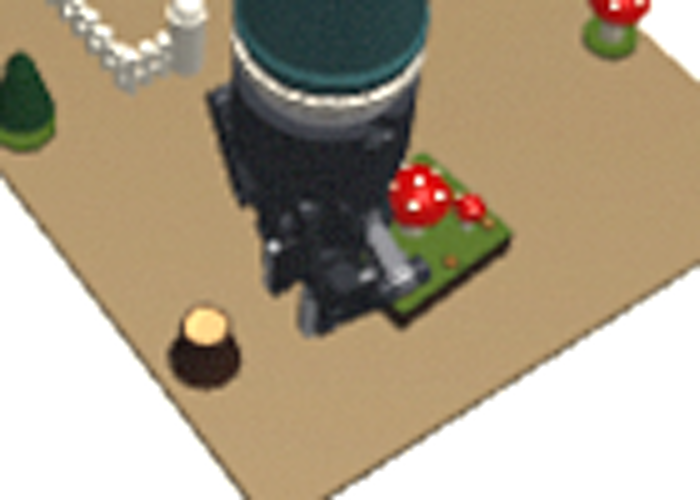

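The fingers are down beside the tile, with tips at crop (275,290) and (315,330) and no contact force. Nothing overhangs the tile below body height. I'll push in +x now.

>>> play_rows([
  [0.005,-0.0005,0,0,20],
  [0.005,0,0.0005,0,20],
  [0.004,0,0,0,20],
  [0.004,0,0,0,20],
  [0.004,0,0,0,20],
])

```text
time: 5.9
tool_pos: [0.5219, -0.1943, 0.0117]
tcp_rot: [-3.079, -0.622, 0.001]
wrist_force: [-2.3, 0.4, 1.0]
width: 0.236
```

>>> play_rows([
  [0.004,0,0,0,20],
  [0.004,0,0,0,20],
  [0.003,0,0,0,20],
  [0.003,0,0,0,20],
  [0,0,0,0,20],
])

```text
time: 6.52
tool_pos: [0.5353, -0.1891, 0.0119]
tcp_rot: [3.079, 0.622, 0.001]
wrist_force: [-0.4, 0.5, -0.6]
width: 0.232
```

```bash
python3 - <<'E'
from h import *
go(-.046,-.119,.012,-90)
b=np.load("b.npy"); c,s=np.cos(b[2]),np.sin(b[2]); x,y=0,-.119
o=b[:2]+[c*x-s*y,s*x+c*y]
for n in("top","side"):
    im=read_camera(n)[:,:,::-1].copy(); cv2.imwrite(f"pics/{n}1.png",im)
    r,v,m=tile(n,im,o,b[2],.12); print(n,inb(b,r[0]).round(4),np.degrees(r[1]-b[2]).round(2),r[2:])
    cv2.imwrite(f"pics/v1{n}.png",v)
cv2.imwrite("pics/v1.png",np.clip(np.hstack([cv2.imread(f"pics/v1{n}.png") for n in("top","side")]).astype(float)*1.7,0,255).astype(np.uint8))
E
```

```text
t 6.53 tcp board [-0.0483 -0.119 ] z 0.0119 yaw -89.84 shift mm [ 2.3 -0.  -0.1] turn deg 0.16 units 0.0005 F [-0.2 -0.6  0.6] w 0.232 tilt [ 0.  0. -1.]
top [ 0.0008 -0.1138] 0.0 (0.062, 0.043)
side [-0.0031 -0.1402] 0.49 (0.0705615234375, 0.02668705940246582)
```

View pics/v1.png

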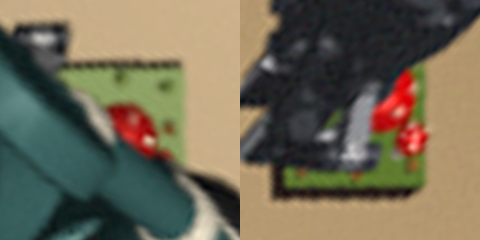

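The tile is square, with its right edge at x≈+32 mm. That puts its centre at x≈-2.5 mm and y≈-121 mm. I'll push 2.5 mm more, back off, lift, turn and go behind the tile.

>>> play_rows([
  [0.0025,0,0,0,20],
  [0,0,0,0,20],
  [-0.01,0,0,0,20],
  [-0.015,0,0,0,20],
  [0,0,-0.03,0,20],
])

```text
time: 7.25
tool_pos: [0.5093, -0.1971, 0.039]
tcp_rot: [-3.075, -0.62, 0.011]
wrist_force: [0.6, 1.0, -0.3]
width: 0.238
```

>>> play_rows([
  [0,0,-0.05,0,24],
  [0,0,-0.04,-0.025,24],
  [0,0,0,-0.025,24],
  [0,0,0,-0.025,24],
  [0,0,0,-0.025,24],
])

```text
time: 7.88
tool_pos: [0.5129, -0.1982, 0.1318]
tcp_rot: [-2.733, -1.55, 0.0]
wrist_force: [-0.3, 0.4, -0.1]
width: 0.283
```

>>> play_rows([
  [0,0,0,-0.025,24],
  [0,0,0,-0.025,24],
  [0,0,0,-0.025,24],
  [0,0,0,-0.025,24],
  [0,0,0,-0.025,24],
])

```text
time: 8.5
tool_pos: [0.5128, -0.1982, 0.1315]
tcp_rot: [-1.931, -2.477, 0.0]
wrist_force: [-0.5, 0.2, -0.9]
width: 0.283
```

>>> play_rows([
  [0,0,0,-0.025,24],
  [-0.033,0.035,0,0,24],
  [-0.033,0.035,0,0,24],
  [0,0,0,0,24],
])

```text
time: 9.0
tool_pos: [0.6057, -0.2331, 0.1314]
tcp_rot: [1.738, 2.616, 0.0]
wrist_force: [-0.7, 0.4, -0.2]
width: 0.284
```

```bash
python3 - <<'E'
from h import *
go(0,-.185,.012,0)
b=np.load("b.npy"); c,s=np.cos(b[2]),np.sin(b[2]); x,y=0,-.119
o=b[:2]+[c*x-s*y,s*x+c*y]
for n in("top","side"):
    im=read_camera(n)[:,:,::-1].copy(); cv2.imwrite(f"pics/{n}2.png",im)
    r,v,m=tile(n,im,o,b[2],.12); print(n,inb(b,r[0]).round(4),np.degrees(r[1]-b[2]).round(2),r[2:])
    cv2.imwrite(f"pics/v2{n}.png",v)
cv2.imwrite("pics/v2.png",np.clip(np.hstack([cv2.imread(f"pics/v2{n}.png") for n in("top","side")]).astype(float)*1.7,0,255).astype(np.uint8))
E
```

```text
t 9.0 tcp board [-0.0003 -0.1868] z 0.1314 yaw 0.12 shift mm [  1.9   0.2 119.4] turn deg 0.12 units 0.0003 F [ 0.7 -0.5  0.2] w 0.284 tilt [-0.001  0.001 -1.   ]
top [-0.001  -0.1225] 0.0 (0.0695, 0.0605)
side [-0.0013 -0.123 ] 0.0 (0.071, 0.0605)
```

View pics/v2.png

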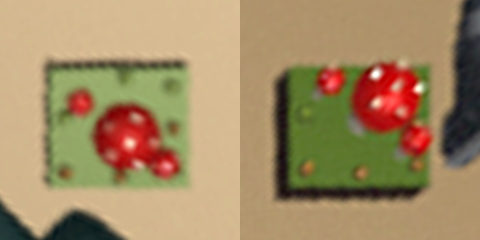

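Tile measured at (-1,-122.5) mm and square in both views. I'll descend behind it.

>>> play_rows([
  [0,0,0.05,0,24],
  [0,0,0.05,0,24],
  [0,0,0.014,0,24],
  [0,0,0.0045,0,24],
  [0,0,0,0,24],
])

```text
time: 9.72
tool_pos: [0.6053, -0.232, 0.0152]
tcp_rot: [1.736, 2.615, 0.001]
wrist_force: [0.2, -0.2, -0.4]
width: 0.285
```

>>> play_rows([
  [0.008,0,0,0,24],
  [0.006,0,0,0,24],
  [0.005,0,0,0,24],
  [0.005,0,0,0,24],
  [0.005,0,0,0,24],
])

```text
time: 10.35
tool_pos: [0.5933, -0.2048, 0.0136]
tcp_rot: [1.737, 2.617, 0.0]
wrist_force: [0.7, -1.1, 0.2]
width: 0.282
```

>>> play_rows([
  [0.006,0,0,0,24],
  [0.006,0,0,0,24],
  [0.006,0,0,0,24],
  [0.006,0,0,0,24],
  [0.006,0,0,0,24],
])

```text
time: 10.98
tool_pos: [0.5811, -0.1767, 0.0132]
tcp_rot: [-1.737, -2.617, 0.0]
wrist_force: [0.8, -1.1, 1.3]
width: 0.282
```

>>> play_rows([
  [0.007,0,0,0,24],
  [0.007,0,0,0,24],
  [0.007,0,0,0,24],
  [0.004,0,0,0,24],
  [0,0,0,0,24],
])

```text
time: 11.6
tool_pos: [0.5711, -0.1535, 0.013]
tcp_rot: [-1.737, -2.617, 0.0]
wrist_force: [-0.7, -0.5, 0.0]
width: 0.284
```

```bash
cat > look.py <<'E'
from h import *
import sys
k=sys.argv[1]; y=float(sys.argv[2])
go(0,.054,.012,0)
b=np.load("b.npy"); c,s=np.cos(b[2]),np.sin(b[2])
o=b[:2]+[-s*y,c*y]; V=[]
for n in("top","side"):
    im=read_camera(n)[:,:,::-1].copy(); cv2.imwrite(f"pics/{n}{k}.png",im)
    r,v,m=tile(n,im,o,b[2],.14); print(n,inb(b,r[0]).round(4),np.degrees(r[1]-b[2]).round(2),r[2:]); V.append(v)
cv2.imwrite(f"pics/v{k}.png",np.clip(np.hstack(V).astype(float)*1.7,0,255).astype(np.uint8))
E
python3 look.py 3 -.05
```

```text
t 11.6 tcp board [-0.0015 -0.1   ] z 0.013 yaw 0.17 shift mm [154.    2.    1.2] turn deg 0.17 units 0.0005 F [-0.2 -0.9 -0. ] w 0.284 tilt [ 0.001 -0.001 -1.   ]
top [ 0.0073 -0.0498] 0.0 (0.052, 0.044)
side [-0.031 -0.058] -1.33 (0.013624223709106445, 0.06076264190673828)
```

View pics/v3.png

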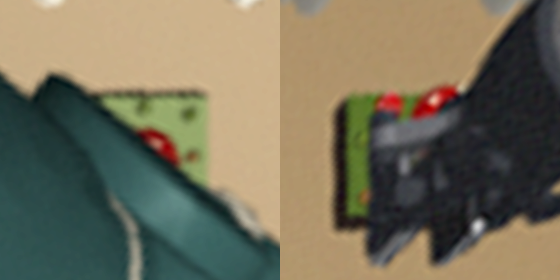

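The tile follows squarely: its right edge is at x≈+33.5, so its centre is at x≈-1.5 mm, and its front is at y≈-26 mm. I'll push on with a slight +x correction.

>>> play_rows([
  [0.007,0.0003,0,0,24],
  [0.007,0.0003,0,0,24],
  [0.007,0.0003,0,0,24],
  [0.007,0.0003,0,0,24],
  [0.006,0.0003,0,0,24],
])

```text
time: 12.32
tool_pos: [0.5595, -0.1216, 0.0133]
tcp_rot: [-1.737, -2.617, 0.0]
wrist_force: [0.4, -2.0, 0.6]
width: 0.277
```

>>> play_rows([
  [0.006,0,0,0,24],
  [0.006,0,0,0,24],
  [0.006,0,0,0,24],
  [0.005,0,0,0,24],
  [0,0,0,0,24],
])

```text
time: 12.95
tool_pos: [0.5505, -0.1005, 0.0132]
tcp_rot: [-1.737, -2.617, 0.0]
wrist_force: [-0.8, 0.0, -0.0]
width: 0.283
```

```bash
python3 look.py 4 .01
```

```text
t 12.95 tcp board [-0.0001 -0.0432] z 0.0132 yaw 0.18 shift mm [97.2  0.4  1.2] turn deg 0.18 units 0.0005 F [ 0.3 -0.7  0. ] w 0.283 tilt [ 0. -0. -1.]
top [0.0195 0.0205] 0.0 (0.0285, 0.0165)
side [-0.0299 -0.0017] -1.04 (0.013461411476135254, 0.06115352249145508)
```

View pics/v4.png

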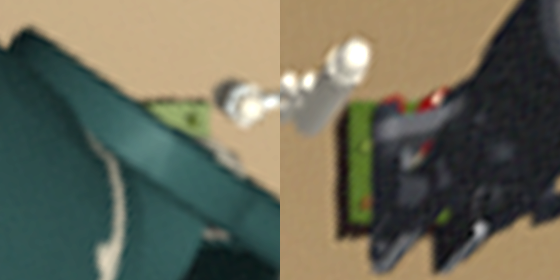

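The tile front is entering the gateway, with its centre at about (-1,-1) mm and square. I'll continue through it.

>>> play_rows([
  [0.006,0.0003,0,0,24],
  [0.006,0.0002,0,0,24],
  [0.006,0,0,0,24],
  [0.006,0,0,0,24],
  [0.006,0,0,0,24],
])

```text
time: 13.68
tool_pos: [0.5396, -0.0728, 0.0134]
tcp_rot: [1.737, 2.617, 0.0]
wrist_force: [0.3, -1.7, 0.5]
width: 0.278
```

>>> play_rows([
  [0.006,0,0,0,24],
  [0.006,0,0,0,24],
  [0.006,0,0,0,24],
  [0.006,0,0,0,24],
  [0,0,0,0,24],
])

```text
time: 14.3
tool_pos: [0.5298, -0.0504, 0.013]
tcp_rot: [-1.736, -2.617, 0.0]
wrist_force: [0.4, 0.2, 0.3]
width: 0.28
```

```bash
python3 look.py 5 .06
```

```text
t 14.3 tcp board [0.0001 0.011 ] z 0.013 yaw 0.18 shift mm [43.   0.   1.1] turn deg 0.18 units 0.0005 F [ 0.1  0.5 -0.3] w 0.28 tilt [ 0.001 -0.001 -1.   ]Traceback (most recent call last):
  File "look.py", line 9, in <module>
    r,v,m=tile(n,im,o,b[2],.14); print(n,inb(b,r[0]).round(4),np.degrees(r[1]-b[2]).round(2),r[2:]); V.append(v)
          ~~~~^^^^^^^^^^^^^^^^^
  File "h.py", line 32, in tile
    return rect(m,o,yaw,w,w),v,m
           ~~~~^^^^^^^^^^^^^
  File "h.py", line 20, in rect
    c=max(cv2.findContours(m,cv2.RETR_EXTERNAL,cv2.CHAIN_APPROX_NONE)[0],key=cv2.contourArea)
ValueError: max() iterable argument is empty
```

The arm hides the tile from the top camera now. Forces stay near 0, so I'll go on and then creep up to the kerb on force.

>>> play_rows([
  [0.006,0,0,0,24],
  [0.006,0,0,0,24],
  [0.006,0,0,0,24],
  [0.006,0,0,0,24],
  [0.006,0,0,0,24],
])

```text
time: 14.98
tool_pos: [0.5184, -0.0229, 0.0132]
tcp_rot: [-1.737, -2.617, 0.0]
wrist_force: [0.5, -1.3, -0.9]
width: 0.28
```

>>> play_rows([
  [0.003,0,0,0,24],
  [0.002,0,0,0,24],
  [0.002,0,0,0,24],
  [0.002,0,0,0,24],
])

```text
time: 15.48
tool_pos: [0.5152, -0.0151, 0.0133]
tcp_rot: [1.738, 2.617, -0.0]
wrist_force: [0.7, -1.1, -0.8]
width: 0.282
```

```bash
python3 -c "
from h import *
go(0,.054,.012,0)"
```

```text
t 15.47 tcp board [0.0003 0.0493] z 0.0133 yaw 0.15 shift mm [ 4.7 -0.3  1.3] turn deg 0.15 units 0.0004 F [-1.3  0.2  0.8] w 0.282 tilt [-0. -0. -1.]
```

>>> play_rows([
  [0.0015,0,0,0,24],
  [0.0015,0,0,0,24],
])

```text
time: 15.72
tool_pos: [0.514, -0.0123, 0.0133]
tcp_rot: [-1.738, -2.617, 0.0]
wrist_force: [0.2, -0.9, -0.5]
width: 0.278
```

>>> play_rows([
  [0.001,0,0,0,24],
  [0.001,0,0,0,24],
])

```text
time: 15.98
tool_pos: [0.5135, -0.0111, 0.0134]
tcp_rot: [1.736, 2.617, -0.001]
wrist_force: [0.1, -5.7, -0.4]
width: 0.283
```

>>> play_rows([
  [0.001,0,0,0,24],
  [0,0,0,0,24],
])

```text
time: 16.23
tool_pos: [0.5135, -0.011, 0.0135]
tcp_rot: [1.735, 2.616, -0.002]
wrist_force: [1.1, -7.4, -0.7]
width: 0.285
```

The force rose to 7 N at TCP y≈53.5 mm, which is where the kerb was expected. I'll retreat straight back, lift and clear the view.

>>> play_rows([
  [-0.003,0,0,0,24],
  [-0.012,0,0,0,24],
  [-0.02,0,0,0,24],
  [-0.025,0,0,0,24],
  [-0.02,0,-0.03,0,24],
])

```text
time: 16.85
tool_pos: [0.5421, -0.0846, 0.0412]
tcp_rot: [-1.736, -2.612, 0.003]
wrist_force: [0.3, -0.3, -0.4]
width: 0.281
```

>>> play_rows([
  [0,0,-0.05,0,24],
  [0,0,-0.05,0,24],
  [-0.05,0,-0.03,0,24],
  [-0.05,0,0,0,24],
  [-0.05,0,0,0,24],
])

```text
time: 17.48
tool_pos: [0.6034, -0.2243, 0.1746]
tcp_rot: [1.737, 2.615, 0.001]
wrist_force: [0.9, 1.0, -0.7]
width: 0.279
```

>>> play_rows([
  [-0.05,0,0,0,24],
  [-0.05,0,0,0,24],
  [-0.05,0,0,0,24],
  [0,0,0,0,24],
])

```text
time: 17.98
tool_pos: [0.6605, -0.3648, 0.1721]
tcp_rot: [1.742, 2.614, -0.001]
wrist_force: [-0.5, -0.1, -0.3]
width: 0.278
```

```bash
python3 look.py 6 .095; python3 - <<'E'
import cv2,numpy as np
cv2.imwrite("pics/end.png",np.clip(np.hstack([cv2.resize(cv2.imread(f"pics/{n}6.png")[100:310,a:a+200],None,fx=2,fy=2) for n,a in(("top",205),("side",210))]).astype(float)*1.6,0,255).astype(np.uint8))
E
```

```text
t 17.98 tcp board [-0.0005 -0.3295] z 0.1721 yaw -0.07 shift mm [3.836e+02 1.000e-01 1.598e+02] turn deg -0.07 units -0.0002 F [ 0.1 -0.5  0.3] w 0.278 tilt [-0.001 -0.    -1.   ]
top [-0.0002  0.095 ] 0.0 (0.069, 0.0585)
side [-0.0015  0.0952] 0.67 (0.07001270294189453, 0.06187372207641602)
```

View pics/end.png

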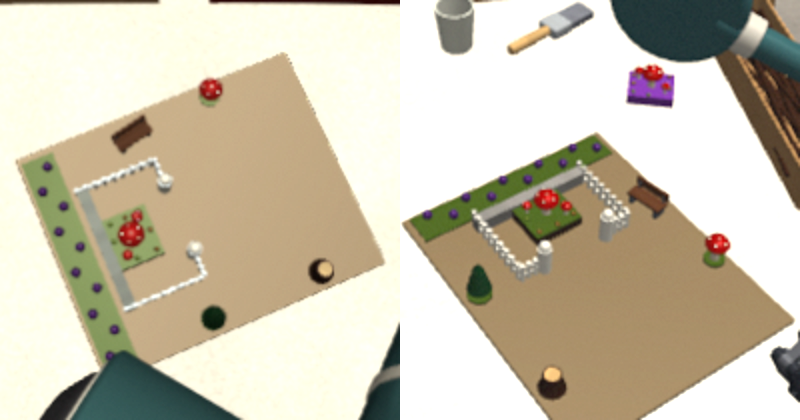

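The tile lies flush against the kerb, at board (-1, 95) mm and square. The other models stand where they were, and the hand is clear in the air.

```bash
python3 -c "
from workcell import *
print(finish_job())"
```

```text
the job is handed in; nothing more can be done
None
```

The tile is through the gateway and flush against the kerb, and I handed the job in at about 18 s of the 64 s allowed. `finish_job` gives no verdict, so this rests on my own checks.

**What I did:** I pushed the tile's left (-x) side with two fingers to centre and square it. I then pushed its rear edge through the posts until the wrist force rose to about 7 N at the kerb. After that I backed straight out and lifted the hand clear.

**Last checks:**

| Check | Result |
|---|---|
| Tile centre, top camera | board (-0.2, 95.0) mm, 0.0° off square |
| Tile centre, side camera | board (-1.5, 95.2) mm, 0.7° off square |
| Target at the kerb | y = 95 mm |
| Other models | by eye, the board models looked unmoved and upright in the final picture; I did not measure them, and the table items were mostly outside that crop |
| Hand | clear of everything, at 172 mm height beyond the front of the board |

- **View lost at the gateway:** the top-camera check failed because the arm hid the tile there. I pushed the rest of the way on position and force alone, with force near zero until the kerb.
- **Board fit:** the side camera's automatic board fit disagreed with the top one by about 7 mm. I used the top one, and its overlay matched both pictures.

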